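# Load the bread tray and slide it into the tray stand

### The arm

A 6-joint arm with a two-finger parallel gripper is mounted at the origin on the work surface. World frame = base frame: x ahead of the robot, y to its left, z up, the work surface at z = 0. Lengths are in m, angles in rad, forces in N, time in s.
With the tool pointing down it reaches from about 0.375 to 0.9 m from the base axis. Payload 3.1 kg.
Tool frame: the origin (TCP) lies between the finger pads; the fingertips stand robot.tip_extent ahead of it and the grasp point (between the pads) lies 3 mm ahead of it (robot.tip_extent is the distance from the TCP to the fingertips, in m); z points along the fingers, x is the direction in which the jaws open and shut, and the axes are right-handed (so a half turn about z gives the same grasp; the last joint's range is limited). The gripper opens to 87 mm and grips with 3 to 60 N. Pads are 19 mm wide; open, the fingers measure 117 mm over their backs; the gripper's body (75 mm by 190 mm) begins 51 mm behind the grasp point.
Start: joints at [-1.395, 0.527, 1.433, -0, 1.181, -0.178], TCP at [0.217, -0.586, 0.245] pointing down, gripper open.
Joint ranges: [-3.08, 3.08], [-0.75, 2.2], [0.22, 2.44], [-1.43, 4.57], [0, 2.65], [-2.85, 2.85]. Speed limits (rad/s): [2.79, 2.79, 3.14, 3.14, 3.14, 3.14].

### API

Orientations are given as a unit quaternion [x, y, z, w].
In Python, from rig import robot, cams gives the robot as it stands.
- The arm moves only by the tool carry_out, never from a script. Its argument "steps" is a list of rows, each a list of 3 entries, a list of its own where there are three numbers: the shift along the world's x, y, z in cm, then the turn about the world's z in degrees, then the closure, from 0 (fully open) to 1 (shut). In form: [[[dx, dy, dz], spin, fingers], ...]. A call has 1 to 10 rows; each row shifts and turns the pose as measured when the row begins; what a row does not reach is not made up. A row lasts 1/10 s, in which the tool goes at most 50 mm and 8.59 degrees, less where a joint would pass 70% of its speed; a pose out of reach is approached as far as the arm can. A call with a gripper value outside its range is refused whole. The fingers move at their own pace and stop on an object; "squeeze" is the grip in N (left out, the last holds). Time passes only in rows, so rows that do not move let the fingers close. It gives the time, the measured TCP pose, the force and the opening at its end, in the units of the state.
- robot.get_obs(): the state, without advancing time (a new reading comes with each control period).
- cams.camera(name): name is "side" or "top" or "wrist"; returns a dict with "pixels" (480x640x3 uint8, red, green, blue), "fx", "fy", "cx", "cy" (pixels), "eye" and "rotation" of the camera in the world. Camera axes: x right, y up, looking along -z (the intrinsics and any distortion apply to the point x, -y, -z); pixel columns grow to the right and rows downward; lengths in m; the calibration is good to about 2 mm. A picture is of the moment at which its call begins. There is no depth.
- robot.hand_in(): hands the job in, once; it reports no verdict.
The state is a dict: "time": time; "q": joint angles; "joint_velocities": joint speeds; "joint_torque": joint torques, N m; "position": TCP position; "tool_rot": TCP orientation; "ft_force": force on the tool from outside, world axes, zero at the start; "moment": the same for the moment, N m; "grip_width": finger opening in m.
Only numpy, scipy, OpenCV 4.12 (cv2) and the standard library are available. Lean on these libraries where they do the work, as an engineer would, in place of code of your own. Each camera call takes 0.05 s, during which the arm holds its last target. There are 200 camera calls.

### The job

Lay the bread roll from the counter flat in the empty half of the blue tray, next to the other roll across the bridge handle, and let go of it. Then lift the loaded tray by its bridge handle and slide it from the open front into the slot of the wooden tray stand until it is fully home against the back stop; leave it resting there with both rolls still lying in their halves. Do not disturb the bowl, the mug or the jar.

Things in the scene. Friction and masses are not known exactly. Their poses are not given: they have to be found in the camera images.
- tray: Blue metal bread tray, 0.4 kg, 220 mm long (its x), 186 mm wide (y). Origin: centre of its underside, z up. Floor 4 mm thick, inside 214 x 156 mm; end walls reach 15 mm up. Along each side an outward flange, 4 mm thick, 18 to 22 mm above the underside, outer edge y = +-93 mm. A bridge handle across its middle parts it in two halves: the -x half is empty, a roll lies in the +x half.
- tray_grip (a point): Centre of the tray's dark wooden bridge bar, 82 mm above the tray's underside, tray's axes. The bar runs along y (156 mm long, 12 mm thick in x, 73 to 91 mm above the underside) on steel posts at y = +-76 mm. Pinch its 12 mm thickness, along x.
- roll: The loose bread roll on the counter, brown crust with pale cuts: 120 mm long (its x), 45 mm wide (its y), 43 mm high, flat-bottomed, about 0.14 kg. Origin: centre of its underside; z up. It fits in a tray half with its length along the tray's y (centre about 64 mm from the tray's middle).
- roll_set: An identical roll already lying in the tray's +x half, its length along the tray's y, centre 64 mm from the tray's middle. Origin: centre of its underside.
- rack: Fixed low wooden tray stand, 232 mm deep (its x), 222 mm wide (y), 112 mm high, open above in the middle. Origin: centre of its foot, z up; the open front faces -x, the tray goes in towards +x. Only the upper slot counts: a steel channel inside each wooden cheek (cheek faces y = +-97 mm) takes the tray's flange. The bare runners 30 mm up are decoration.
- rack_home (a point): The tray's origin lies here when fully home: on the stand's middle line, 62 mm above its foot; x points into the stand, z up. Channels: runner top 80 mm, keeper underside 94 mm above the counter, both reach in to y = +-85 mm. Runners start at x = -110 mm, keepers at -78 mm, flared lead-ins at -143 mm; back stop face at x = +110 mm.
- bowl: Bystander: terracotta bowl, 130 mm wide, 55 mm high. Origin: centre of its underside.
- mug: Bystander: white mug, 80 mm wide plus handle, 90 mm high. Origin: centre of its underside.
- jar: Bystander: amber glass jar with a brass lid, 72 mm wide, 100 mm high. Origin: centre of its underside.
Not all that is in view belongs to the job. Leave any green or pink look-alike of the roll_set alone.

How it is judged:
On the way, in this order (a step that is already met when the one before it is completed fails the run):
1. the loose roll lies flat in the tray's empty half, let go, the tray still on the counter (x of roll in the frame of tray between -0.1 and -0.026 m and y of roll in the frame of tray between -0.03 and 0.03 m and z of roll in the frame of tray between -0.004 and 0.014 m and angle between each of roll, roll_set's own z axis and vertical below 0.2 rad and x of roll_set in the frame of tray between 0.026 and 0.1 m and y of roll_set in the frame of tray between -0.03 and 0.03 m and z of roll_set in the frame of tray between -0.004 and 0.014 m and contact force between roll and the fingers below 0.3 N and linear speed of roll below 0.03 m/s and height (world z) of tray below 0.012 m), for 0.2 s.
2. the loaded tray is partly in the slot, its flanges between runners and keepers, having come from the front (x of roll in the frame of tray between -0.1 and -0.026 m and y of roll in the frame of tray between -0.03 and 0.03 m and z of roll in the frame of tray between -0.004 and 0.014 m and angle between each of roll, roll_set's own z axis and vertical below 0.2 rad and x of roll_set in the frame of tray between 0.026 and 0.1 m and y of roll_set in the frame of tray between -0.03 and 0.03 m and z of roll_set in the frame of tray between -0.004 and 0.014 m and y of tray in the frame of rack_home between -0.008 and 0.008 m and angle between the x axis of tray and the x axis of rack, either way round below 0.08 rad and x of tray in the frame of rack_home between -0.17 and -0.03 m and z of tray in the frame of rack_home between -0.009 and 0.016 m), for 0.1 s.
At the end, for the whole second after the job is handed in: Tray at rest, level in the slot: within 8 mm of the back stop and of the middle line, 6 mm of its resting height, square within 0.08 rad. Each roll flat (0.2 rad) on the tray floor in its own half, centre 26 to 100 mm from the tray's middle, within 30 mm of its centre line (x of roll in the frame of tray between -0.1 and -0.026 m and y of roll in the frame of tray between -0.03 and 0.03 m and z of roll in the frame of tray between -0.004 and 0.014 m and angle between each of roll, roll_set's own z axis and vertical below 0.2 rad and x of roll_set in the frame of tray between 0.026 and 0.1 m and y of roll_set in the frame of tray between -0.03 and 0.03 m and z of roll_set in the frame of tray between -0.004 and 0.014 m and y of tray in the frame of rack_home between -0.008 and 0.008 m and angle between the x axis of tray and the x axis of rack, either way round below 0.08 rad and x of tray in the frame of rack_home between -0.008 and 0.006 m and z of tray in the frame of rack_home between -0.006 and 0.006 m and angle between tray's own z axis and vertical below 0.06 rad and linear speed of each of tray, roll, roll_set below 0.01 m/s); the robot touches nothing.
It fails at once if the bowl, mug or jar is shifted by more than 40 mm or tipped (distance of any of bowl, mug, jar from where it was at the start of the episode above 0.04 m or angle between any of bowl, mug, jar's own z axis and vertical above 0.4 rad).
It also fails if it takes over 58 s, if anything falls off the work surface, if the arm or the gripper's body presses on something with over 40 N, if the wrist force passes 120 N, or if a joint passes its speed limit or range.

## Working session

There is one attempt and no reset: what is moved stays moved. The work goes in short steps, Python scripts to look and compute and a tool call to move; the robot and the scene stay as the last step left them, time stands still between calls to the robot, and variables do not carry over. Pictures are saved under pics/ and viewed, about 8 in all and at most 12, crops included, and the job is handed in when it is done.

Besides the shell and the picture viewer there is one more tool, called after "Emit:" as name([rows], argument=value, ...), one row to a line, values as JSON. carry_out: Moves the arm, as the interface text tells. Its arguments: {"type":"object","properties":{"steps":{"type":"array"},"squeeze":{"type":"number"}},"required":["steps"]}

```bash
mkdir -p pics; ls
python3 - <<'E'
from rig import robot,cams
import cv2,numpy as np
print(robot.tip_extent,{k:np.round(v,3) for k,v in robot.get_obs().items()})
for n in("top","side"):
    c=cams.camera(n);cv2.imwrite(f"pics/{n}0.png",c["pixels"][...,::-1])
    print(n,{k:(np.round(v,4).tolist()) for k,v in c.items() if k!="pixels"})
E
```

```text
pics
0.022 {'time': np.float64(0.0), 'q': array([-1.395,  0.528,  1.434, -0.   ,  1.181, -0.178]), 'joint_velocities': array([ 0.   ,  0.   , -0.001,  0.001, -0.001, -0.001]), 'joint_torque': array([-1.0000e-03, -4.4005e+01, -1.7659e+01,  6.3000e-02,  5.8000e-02,
       -0.0000e+00]), 'position': array([ 0.217, -0.585,  0.244]), 'tool_rot': array([ 0.821, -0.571, -0.001, -0.001]), 'ft_force': array([ 0.055,  0.034, -0.121]), 'moment': array([-0.016,  0.034, -0.005]), 'grip_width': np.float64(0.087)}
top {'fx': 531.7295, 'fy': 531.7295, 'cx': 314.9264, 'cy': 238.4075, 'eye': [0.412, -0.0498, 1.5394], 'rotation': [-0.0278, 0.029, 0.7128, -0.7003]}
side {'fx': 464.6492, 'fy': 464.6492, 'cx': 318.5571, 'cy': 237.2272, 'eye': [0.0616, 0.714, 1.0754], 'rotation': [-0.1036, 0.3388, 0.8972, -0.2637]}
```

View pics/top0.png

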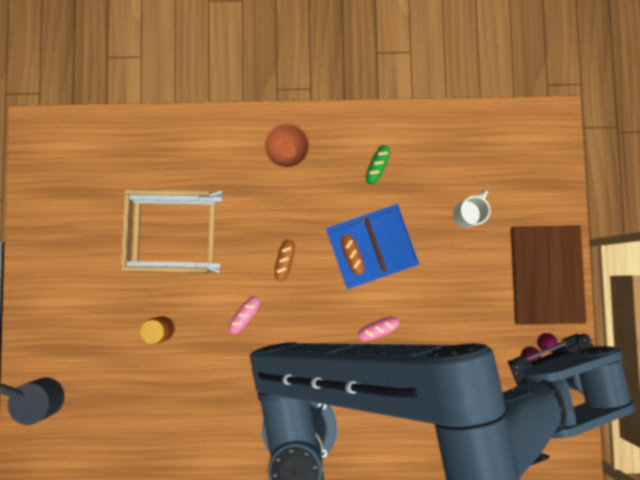

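View pics/side0.png

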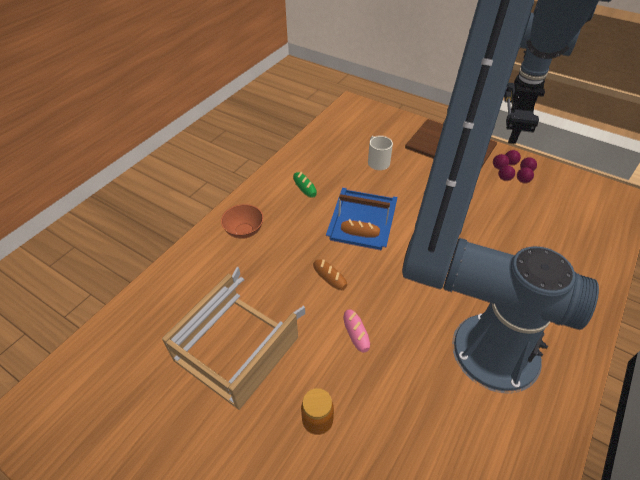

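Top view, candidates for the loose roll:
- brown roll on the counter (285,260)
- brown roll in the tray (352,254), which is roll_set
- green roll (378,164)
- pink rolls (245,315) and (378,329)

I choose (285,260). The rack is at (172,232) with its open front to the right. The tray is at (372,246) with its +x half, the filled one, to the left.

```bash
cat > h.py <<'E'
import numpy as np,cv2
from scipy.spatial.transform import Rotation as R
def ray(c,uv,z):
    uv=np.atleast_2d(uv).astype(float)
    d=np.c_[(uv[:,0]-c["cx"])/c["fx"],-(uv[:,1]-c["cy"])/c["fy"],-np.ones(len(uv))]
    q=np.array(c["rotation"]); M=q if q.shape==(3,3) else R.from_quat(q).as_matrix()
    d=d@M.T; e=np.array(c["eye"]); return e+d*((z-e[2])/d[:,2])[:,None]
def proj(c,p):
    p=(np.atleast_2d(p)-c["eye"])@R.from_quat(c["rotation"]).as_matrix()
    return np.c_[c["cx"]-c["fx"]*p[:,0]/p[:,2],c["cy"]+c["fy"]*p[:,1]/p[:,2]]
E
python3 - <<'E'
from rig import cams
from h import *
c=cams.camera("top");im=c["pixels"][...,::-1].copy()
hsv=cv2.cvtColor(im,cv2.COLOR_BGR2HSV)
blue=cv2.inRange(hsv,(100,120,40),(125,255,255))
blue=cv2.morphologyEx(blue,cv2.MORPH_CLOSE,np.ones((15,15)))
cs=max(cv2.findContours(blue,0,2)[0],key=cv2.contourArea)
P=ray(c,cs[:,0],.02)[:,:2].astype(np.float32)
r=cv2.minAreaRect(P);print("tray",r)
for uv in[(285,260),(172,232),(372,246),(287,145),(470,211),(155,330)]:print(uv,ray(c,uv,.02)[0].round(3),hsv[uv[1],uv[0]])
cv2.imwrite("pics/c1.png",cv2.resize(im[170:300,115:425],None,fx=2.55,fy=2.55,interpolation=cv2.INTER_CUBIC))
E
```

```text
tray ((0.5100587010383606, -0.21685762703418732), (0.182024747133255, 0.21581271290779114), 17.839189529418945)
(285, 260) [0.474 0.033 0.02 ] [ 19 120 231]
(172, 232) [0.56  0.356 0.02 ] [ 14 166 183]
(372, 246) [ 0.509 -0.216  0.02 ] [109 182 154]
(287, 145) [0.808 0.023 0.02 ] [  9 172 188]
(470, 211) [ 0.605 -0.501  0.02 ] [ 37   9 244]
(155, 330) [0.282 0.403 0.02 ] [ 20 167 226]
```

View pics/c1.png

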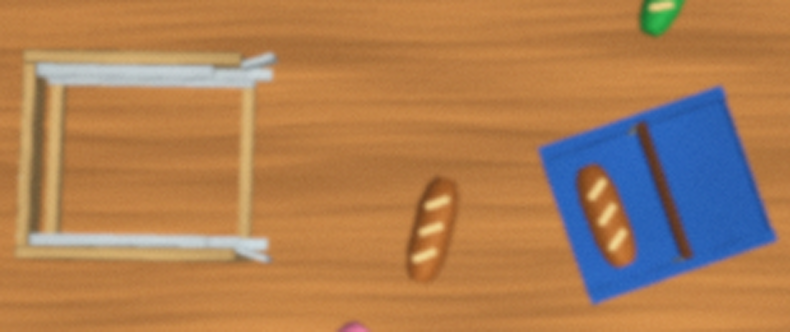

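Run:
```python
from rig import cams,robot
from h import *
c=cams.camera("top")
f=lambda p,z:ray(c,np.array(p)/2.55+[115,170],z)[:,:2]
r=f([(448,179),(420,281)],.02);d=r[0]-r[1];print("roll",r.round(3).tolist(),r.mean(0).round(3),np.hypot(*d).round(3),np.degrees(np.arctan2(d[1],d[0])).round(1))
k=f([(25,52),(17,257),(240,53),(235,261)],.112);print("rack",k.round(3).tolist(),k.mean(0).round(3))
b=f([(640,125),(686,257)],.091);d=b[0]-b[1];print("bar",b.round(3).tolist(),b.mean(0).round(3),np.hypot(*d).round(3),np.degrees(np.arctan2(d[1],d[0])).round(1))
x=R.from_quat(robot.get_obs()["tool_rot"]).as_matrix();print(np.degrees(np.arctan2(x[1,0],x[0,0])))
```

```text
roll [[0.53, 0.016], [0.417, 0.049]] [0.473 0.033] 0.118 -16.1
rack [[0.666, 0.46], [0.449, 0.466], [0.661, 0.231], [0.441, 0.237]] [0.554 0.349]
bar [[0.579, -0.194], [0.437, -0.24]] [ 0.508 -0.217] 0.15 17.7
-69.6696285729963
```

Emit:
carry_out([
  [[1.8,4.4,0],-2.6,0],
  [[1.8,4.4,0],-2.6,0],
  [[1.8,4.4,0],-2.6,0],
  [[1.8,4.4,0],-2.6,0],
  [[1.8,4.4,0],-2.6,0],
  [[1.8,4.4,0],-2.6,0],
  [[1.8,4.4,0],-2.6,0],
  [[1.8,4.4,0],-2.6,0],
  [[1.8,4.4,0],-2.6,0],
  [[1.8,4.4,0],-2.6,0],
], squeeze=15)

```text
time: 1.2
position: [0.3979, -0.1368, 0.243]
tool_rot: [-0.659, 0.752, -0.002, -0.001]
ft_force: [1.1, -0.1, 0.3]
grip_width: 0.0869
```

Emit:
carry_out([
  [[1.9,4.3,0],-2.2,0],
  [[1.9,4.3,0],-2.2,0],
  [[1.9,4.3,0],-2.2,0],
  [[1.8,4.2,0],-2.0,0],
  [[0,0,0],0,0],
])

```text
time: 1.7
position: [0.4763, 0.0467, 0.2439]
tool_rot: [-0.601, 0.8, -0.003, 0.0]
ft_force: [-0.7, 0.0, -0.7]
grip_width: 0.0871
```

Run:
```python
from rig import cams,robot
from h import *
c=cams.camera("wrist");cv2.imwrite("pics/w1.png",c["pixels"][...,::-1])
print(robot.get_obs()["position"],{k:np.round(v,4).tolist() for k,v in c.items() if k!="pixels"})
```

```text
[0.47517561 0.04479544 0.24363519] {'fx': 367.3687, 'fy': 367.3687, 'cx': 321.3805, 'cy': 241.3976, 'eye': [0.548, 0.0267, 0.384], 'rotation': [0.0828, -0.1072, 0.7924, -0.5948]}
```

View pics/w1.png

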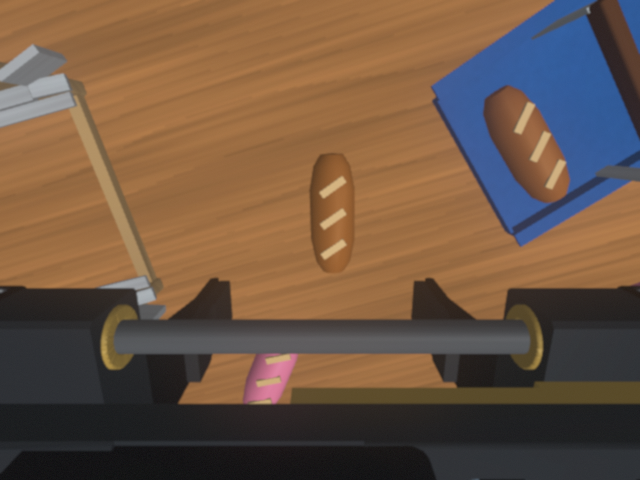

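Wrist view: the roll runs from (333,153) to (332,272), 45 px wide and centred near (332,212). The tray is at upper right and the rack front at left (75,85)-(150,285).

Run:
```python
from rig import cams,robot
from h import *
c=cams.camera("wrist")
r=ray(c,[(333,153),(332,272)],.02)[:,:2];d=r[0]-r[1];print("roll",r.mean(0),np.hypot(*d),np.degrees(np.arctan2(d[1],d[0])))
w=ray(c,[(310,212),(355,212)],.02)[:,:2];print(np.hypot(*(w[0]-w[1])),w.mean(0))
o=robot.get_obs();x=R.from_quat(o["tool_rot"]).as_matrix();print(o["position"],np.degrees(np.arctan2(x[1,0],x[0,0])))
```

```text
roll [0.47210631 0.03309141] 0.121871352895848 -16.22558813908843
0.04525756545042988 [0.47519292 0.03218966]
[0.4744573  0.04319167 0.24347373] -106.32687145389174
```

Emit:
carry_out([
  [[-0.1,-0.5,-4],0,0],
  [[-0.1,-0.4,-4.5],0,0],
  [[0,0,-4.5],0,0],
  [[0,0,-3],0,0],
  [[0,0,0],0,0],
])

```text
time: 2.3
position: [0.4728, 0.0258, 0.0818]
tool_rot: [-0.597, 0.803, -0.007, 0.001]
ft_force: [-0.3, -0.1, 0.7]
grip_width: 0.0868
```

Emit:
carry_out([
  [[0,0.6,-2],0,0],
  [[0,0,-1.3],0,0],
  [[0,0,0],0,0],
  [[0,0,0],0,0],
])

```text
time: 2.7
position: [0.4741, 0.0261, 0.0517]
tool_rot: [-0.593, 0.805, -0.008, 0.002]
ft_force: [-0.5, 0.3, 0.2]
grip_width: 0.0872
```

Emit:
carry_out([
  [[-0.1,0.6,-1],0.5,0],
  [[-0.1,0.5,-0.6],0.5,0],
  [[0,0.3,0],0,0],
])

```text
time: 3.0
position: [0.474, 0.0395, 0.0379]
tool_rot: [-0.6, 0.8, -0.011, 0.004]
ft_force: [-0.1, 0.1, -0.1]
grip_width: 0.0871
```

Emit:
carry_out([
  [[0,-0.4,-0.2],0,0],
  [[0,0,0],0,0.6],
  [[0,0,0],0,1],
  [[0,0,0],0,1],
  [[0,0,0],0,1],
  [[0,0,0],0,1],
  [[0,0,0],0,1],
])

```text
time: 3.7
position: [0.4742, 0.0361, 0.0362]
tool_rot: [-0.601, 0.799, -0.011, 0.004]
ft_force: [-0.6, 0.1, -0.2]
grip_width: 0.0469
```

Emit:
carry_out([
  [[0,0,0],0,1],
  [[0,0,0],0,1],
  [[0,0,1],0,1],
  [[0,0,2],0,1],
  [[0,0,3],0,1],
  [[0,0,3],0,1],
  [[0,0,3],0,1],
  [[0,0,1],0,1],
])

```text
time: 4.5
position: [0.4707, 0.0366, 0.1709]
tool_rot: [-0.601, 0.799, -0.008, 0.001]
ft_force: [0.5, -0.1, -1.8]
grip_width: 0.0439
```

Emit:
carry_out([
  [[0.7,-3,0],3,1],
  [[0.7,-4,0],4.3,1],
  [[0.7,-4,0],4.3,1],
  [[0.7,-4,0],4.3,1],
  [[0.7,-4,0],4.3,1],
  [[0.7,-4,0],4.3,1],
  [[0.7,-3,0],4.3,1],
  [[0.4,-1.5,0],3,1],
  [[0,0,0],0,1],
])

```text
time: 5.4
position: [0.5219, -0.2478, 0.1795]
tool_rot: [0.805, -0.593, 0.011, -0.005]
ft_force: [0.1, 0.0, -0.7]
grip_width: 0.044
```

```bash
cat > st.py <<'E'
from rig import cams,robot
from h import *
def st():
    o=robot.get_obs();x=R.from_quat(o["tool_rot"]).as_matrix();print("t",o["time"],"pos",o["position"].round(4),"yaw",np.degrees(np.arctan2(x[1,0],x[0,0])).round(2),"z",x[:,2].round(3),"F",o["ft_force"].round(1),"w",o["grip_width"].round(4),"q",o["q"].round(2))
E
python3 - <<'E'
from st import *
c=cams.camera("wrist");cv2.imwrite("pics/w2.png",c["pixels"][...,::-1]);st()
E
```

```text
Traceback (most recent call last):
  File "st.py", line 4, in st
    o=robot.get_obs();x=R.from_quat(o["tool_rot"]).as_matrix();print("t",o["time"],"pos",o["position"].round(4),"yaw",np.degrees(np.arctan2(x[1,0],x[0,0])).round(2),"z",x[:,2].round(3),"F",o["ft_force"].round(1),"w",o["grip_width"].round(4),"q",o["q"].round(2))
                                                                                                                                                                                                                        ^^^^^^^^^^^^^^^^^^^^^
AttributeError: 'float' object has no attribute 'round'
```

View pics/w2.png

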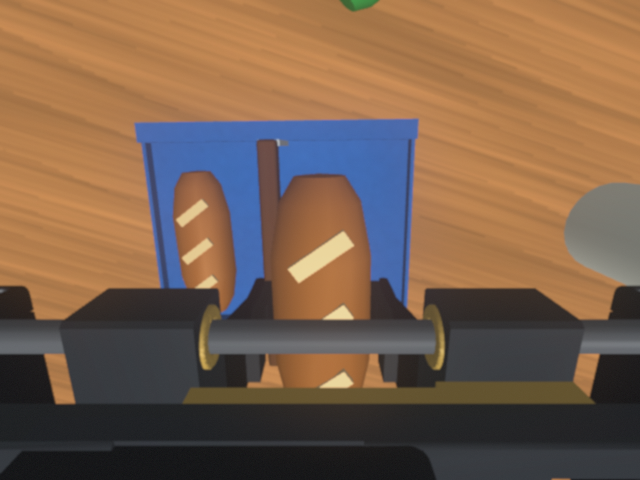

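Roll held between the jaws. The tray's far flange edge runs (137,124)-(417,121), and the bar's far end is at (267,141).

```bash
sed -i 's/o\["grip_width"\].round(4)/round(float(o["grip_width"]),4)/' st.py
python3 - <<'E'
from st import *
c=cams.camera("wrist");st()
r=ray(c,[(137,124),(417,121)],.022)[:,:2];d=r[0]-r[1];n=d/np.hypot(*d)
print(r,np.hypot(*d),np.degrees(np.arctan2(*n[::-1])),"centre",r.mean(0)-.093*np.array([n[1],-n[0]]))
b=ray(c,(267,141),.091)[0,:2];print("bar end",b,"bar c",b-.078*np.array([n[1],-n[0]]))
E
```

```text
t 5.5 pos [ 0.5208 -0.2449  0.1791] yaw -72.74 z [ 0.021 -0.001 -1.   ] F [-0.9  0.2 -2. ] w 0.0442 q [-0.64  0.54  1.64  0.01  0.95  0.62]
[[ 0.56382525 -0.08569977]
 [ 0.63004335 -0.29178667]] 0.21646395754377723 107.81281046293894 centre [ 0.50839263 -0.21719268]
bar end [ 0.58329605 -0.19372405] bar c [ 0.50903529 -0.21758489]
```

Emit:
carry_out([
  [[0.3,-1.4,-1],0.3,1],
  [[0.3,-1.3,-3],0.3,1],
  [[0,0,-3],0,1],
  [[0,0,-2],0,1],
  [[0,0,0],0,1],
  [[0,0,0],0,1],
])

```text
time: 6.1
position: [0.5265, -0.2678, 0.0854]
tool_rot: [0.81, -0.586, 0.008, -0.006]
ft_force: [0.2, 0.0, -0.9]
grip_width: 0.0441
```

Emit:
carry_out([
  [[0.1,-0.5,-1.5],0.2,1],
  [[0,-0.2,-1.5],0,1],
  [[0,0,-0.6],0,1],
  [[0,0,0],0,1],
  [[0,0,0],0,1],
])

```text
time: 6.6
position: [0.5291, -0.2759, 0.0488]
tool_rot: [0.812, -0.584, 0.01, -0.006]
ft_force: [0.6, -0.4, -1.6]
grip_width: 0.0439
```

Emit:
carry_out([
  [[0,0,-0.2],0,1],
  [[0,0,0],0,0.4],
  [[0,0,0],0,0.4],
  [[0,0,0],0,0.35],
  [[0,0,0],0,0.35],
  [[0,0,1],0,0.35],
  [[0,0,3],0,0.35],
  [[0,0,4],0,0.35],
  [[0,0,4],0,0.35],
  [[0,0,2],0,0.35],
])

```text
time: 7.6
position: [0.5279, -0.2749, 0.1926]
tool_rot: [0.811, -0.584, 0.009, -0.006]
ft_force: [-0.0, 0.5, -0.4]
grip_width: 0.0563
```

Run:
```python
from st import *
c=cams.camera("wrist");cv2.imwrite("pics/w3.png",c["pixels"][...,::-1]);st()
```

```text
t 7.65 pos [ 0.5292 -0.2758  0.1953] yaw -71.5 z [ 0.025 -0.004 -1.   ] F [-0.6  0.1  1.7] w 0.0566 q [-0.67  0.54  1.57  0.01  1.01  0.57]
```

View pics/w3.png

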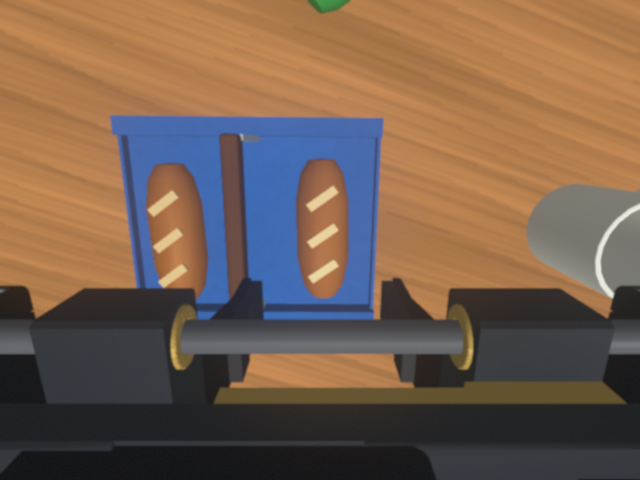

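The roll lies flat in the empty half, centred at (322,228), and roll_set is unmoved. Going to the bridge bar.

Emit:
carry_out([
  [[-0.6,2,0],-0.3,0.35],
  [[-0.7,2,0],-0.3,0.35],
  [[-0.5,1.5,-1],0,0.35],
  [[0,0,-2],0,0.35],
  [[0,0,-2],0,0.35],
  [[0,0,0],0,0.35],
  [[0,0,0],0,0.35],
], squeeze=45)

```text
time: 8.35
position: [0.5116, -0.2196, 0.1509]
tool_rot: [0.808, -0.589, 0.017, -0.006]
ft_force: [0.3, 0.9, -0.1]
grip_width: 0.0565
```

Run:
```python
from st import *
st()
```

```text
t 8.35 pos [ 0.5116 -0.2196  0.1509] yaw -72.14 z [ 0.035 -0.011 -0.999] F [ 0.3  0.9 -0.1] w 0.0565 q [-0.61  0.55  1.72  0.01  0.83  0.64]
```

Emit:
carry_out([
  [[-0.1,0.1,-2],0,0.35],
  [[-0.1,0.1,-2],0,0.35],
  [[0,0,-1.5],0,0.35],
  [[0,0,-0.3],0,0.35],
  [[0,0,0],0,0.35],
])

```text
time: 8.85
position: [0.5133, -0.2207, 0.0969]
tool_rot: [0.808, -0.589, 0.023, -0.006]
ft_force: [0.7, -0.3, 0.7]
grip_width: 0.0562
```

Run:
```python
from st import *
st()
```

```text
t 8.85 pos [ 0.5133 -0.2207  0.0969] yaw -72.2 z [ 0.044 -0.018 -0.999] F [ 0.7 -0.3  0.7] w 0.0562 q [-0.61  0.64  1.75  0.02  0.7   0.64]
```

Emit:
carry_out([
  [[-0.3,0.3,-0.6],0,0.35],
  [[-0.3,0.2,-0.4],0,0.35],
  [[-0.1,0.1,-0.1],0,0.35],
])

```text
time: 9.15
position: [0.5075, -0.2156, 0.0878]
tool_rot: [0.808, -0.589, 0.026, -0.006]
ft_force: [-0.1, 0.4, -0.1]
grip_width: 0.0568
```

Run:
```python
from st import *
st()
```

```text
t 9.15 pos [ 0.5075 -0.2156  0.0878] yaw -72.22 z [ 0.049 -0.021 -0.999] F [-0.1  0.4 -0.1] w 0.0568 q [-0.61  0.65  1.78  0.02  0.66  0.64]
```

Emit:
carry_out([
  [[0,0,4],0,0.35],
  [[0,0,4],0,0.35],
  [[0,0,4],0,0.35],
  [[0,0,4],0,0.35],
  [[0,0,0],0,0.35],
])

```text
time: 9.65
position: [0.5048, -0.2136, 0.252]
tool_rot: [0.808, -0.589, 0.023, -0.006]
ft_force: [1.2, 0.7, 0.3]
grip_width: 0.0567
```

Run:
```python
from st import *
st()
```

```text
t 9.65 pos [ 0.5048 -0.2136  0.252 ] yaw -72.21 z [ 0.044 -0.018 -0.999] F [1.2 0.7 0.3] w 0.0567 q [-0.61  0.4   1.65  0.01  1.05  0.64]
```

Emit:
carry_out([
  [[0,4.5,0],0,0.35],
  [[0,4.5,0],0,0.35],
  [[0,4.5,0],0,0.35],
  [[0,4.5,0],0,0.35],
  [[0,4.5,0],0,0.35],
  [[0,4.5,0],0,0.35],
  [[0,4.5,0],0,0.35],
  [[0,4.5,0],0,0.35],
  [[0,4.5,0],0,0.35],
  [[0,4.5,0],0,0.35],
])

```text
time: 10.65
position: [0.5003, 0.2457, 0.2508]
tool_rot: [0.804, -0.594, 0.027, -0.004]
ft_force: [1.5, 0.7, -0.4]
grip_width: 0.0566
```

Run:
```python
from st import *
st()
c=cams.camera("wrist");cv2.imwrite("pics/w4.png",c["pixels"][...,::-1]);st()
```

```text
t 10.65 pos [0.5003 0.2457 0.2508] yaw -72.95 z [ 0.048 -0.025 -0.999] F [ 1.5  0.7 -0.4] w 0.0566 q [ 0.28  0.42  1.62 -0.04  1.07  1.57]
t 10.7 pos [0.5001 0.2526 0.251 ] yaw -72.72 z [ 0.05  -0.018 -0.999] F [ 1.4  3.3 -0.2] w 0.0567 q [ 0.28  0.42  1.62 -0.04  1.06  1.57]
```

View pics/w4.png

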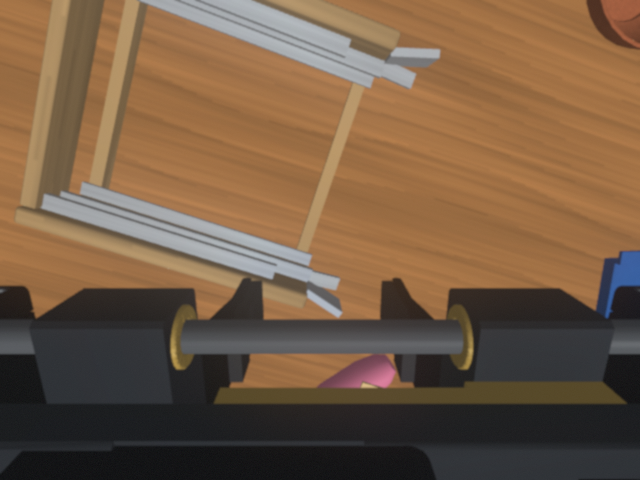

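Run:
```python
from st import *
c=cams.camera("wrist");st();im=c["pixels"];hsv=cv2.cvtColor(im,cv2.COLOR_RGB2HSV)
g=cv2.inRange(hsv,(0,0,90),(180,60,255))
def fit(cols,rows,far):
    p=[]
    for u in cols:
        v=np.where(g[rows[0]:rows[1],u])[0]
        if len(v):p.append((u,rows[0]+(v.max()+.5 if far else v.min()-.5)))
    p=np.array(p);w=ray(c,p,.08)[:,:2]
    vx,vy,x0,y0=cv2.fitLine(w.astype(np.float32),cv2.DIST_HUBER,0,.01,.01).ravel()
    s=np.sign(vy);d=np.array([vx,vy])*s;o=np.array([x0,y0])
    r=(w-o)@np.array([-d[1],d[0]]);print(far,"ang",np.degrees(np.arctan2(d[1],d[0])).round(2),"x at y=.25,.45",[(o+d*(y-y0)/d[1])[0].round(4) for y in(.2,.25,.35,.45)],"rms",r.std().round(5),len(p))
fit(range(170,350,4),(0,130),True);fit(range(110,290,4),(150,285),False)
print("runner fronts",ray(c,[(372,87),(312,257)],.08)[:,:2].round(4),"flare tips",ray(c,[(415,85),(340,285)],.08).round(3)[:,:2],"back wall",ray(c,[(40,207)],.112)[:,:2])
```

```text
t 10.75 pos [0.5001 0.249  0.2508] yaw -72.58 z [ 0.049 -0.022 -0.999] F [ 0.6 -0.6  0.6] w 0.0565 q [ 0.28  0.42  1.62 -0.04  1.06  1.56]
True ang 88.1 x at y=.25,.45 [np.float32(0.6263), np.float32(0.628), np.float32(0.6313), np.float32(0.6346)] rms 0.0002 45
False ang 88.03 x at y=.25,.45 [np.float32(0.4811), np.float32(0.4828), np.float32(0.4863), np.float32(0.4897)] rms 0.00025 45
runner fronts [[0.6294 0.2446]
 [0.4802 0.2494]] flare tips [[0.641 0.212]
 [0.462 0.217]] back wall [[0.4672553  0.45968738]]
```

Run:
```python
from st import *
c=cams.camera("wrist");st();im=c["pixels"];hsv=cv2.cvtColor(im,cv2.COLOR_RGB2HSV)
g=cv2.inRange(hsv,(0,0,90),(180,60,255))
def fit(cols,rows,hi,z):
    p=[]
    for u in cols:
        v=np.where(g[rows[0]:rows[1],u])[0]
        if len(v):p.append((u,rows[0]+(v.max()+.5 if hi else v.min()-.5)))
    w=ray(c,p,z)[:,:2]
    vx,vy,x0,y0=cv2.fitLine(w.astype(np.float32),cv2.DIST_HUBER,0,.01,.01).ravel()
    r=(w-[x0,y0])@np.array([-vy,vx]);return np.array([x0+vx/vy*(y-y0) for y in(.2,.35)]),np.degrees(np.arctan(vx/vy)),r.std()
for z,a,b in[(.03,(range(170,350,4),(0,130),True),(range(110,290,4),(150,285),False)),(.112,(range(220,335,4),(0,130),False),(range(80,260,4),(150,285),True)),(.098,(range(220,335,4),(0,130),False),(range(80,260,4),(150,285),True))]:
    A=fit(*a,z);B=fit(*b,z);print(z,"width",(A[0]-B[0])*np.cos(np.radians(1.9)),"mid x at y=.2,.35",(A[0]+B[0])/2,A[1:],B[1:])
print("bare runner fronts",ray(c,[(372,87),(312,257)],.03)[:,:2].round(4))
cv2.imwrite("pics/w4c.png",cv2.resize(im[:,:,::-1][0:315,0:450],None,fx=1.75,fy=1.75,interpolation=cv2.INTER_CUBIC))
```

```text
t 10.8 pos [0.5001 0.2464 0.2507] yaw -72.66 z [ 0.048 -0.024 -0.999] F [-0.3 -1.1 -0.7] w 0.0569 q [ 0.28  0.42  1.62 -0.04  1.07  1.56]
0.03 width [0.16796552 0.16805226] mid x at y=.2,.35 [0.5523999  0.55737096] (np.float32(1.9146769), np.float64(0.00022360350507651653)) (np.float32(1.8815576), np.float64(0.0002791599435800037))
0.112 width [0.19373638 0.18514939] mid x at y=.2,.35 [0.5554073  0.55636835] (np.float32(-1.2735682), np.float64(0.0017890706005828142)) (np.float32(2.0071783), np.float64(0.0002353166175486466))
0.098 width [0.20316556 0.19457854] mid x at y=.2,.35 [0.55495065 0.55591154] (np.float32(-1.2736639), np.float64(0.001878096694375012)) (np.float32(2.007103), np.float64(0.0002470281027165682))
bare runner fronts [[0.6396 0.2352]
 [0.4666 0.2404]]
```

View pics/w4c.png

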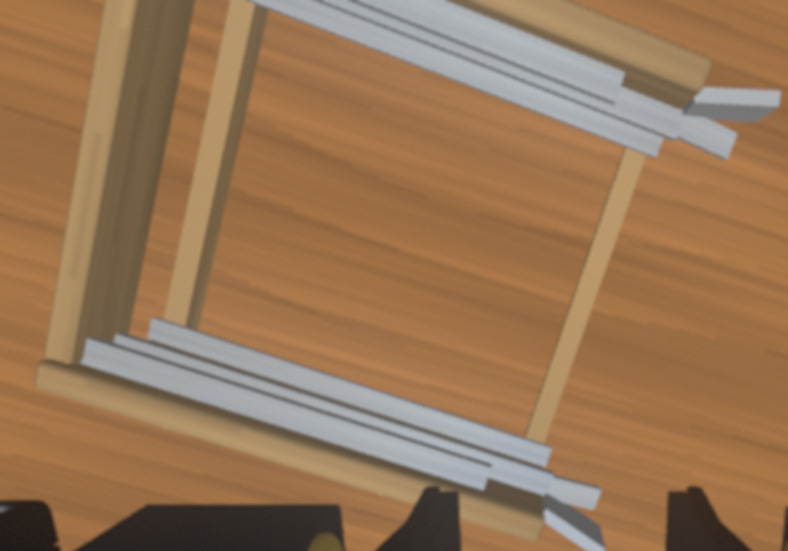

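Run:
```python
from st import *
c=cams.camera("wrist");st()
t=np.radians(1.9);n=np.array([np.cos(t),-np.sin(t)])
for nm,a,b,z in[("runner start",(680,137),(550,478),.08),("lead tip",(728,157),(600,490),.074),("keeper start in",(612,103),(492,465),.094),("keeper outer",(624,73),(484,488),.098)]:
    w=ray(c,np.array([a,b])/1.75,z)[:,:2];m=w.mean(0);print(nm,w.round(4).tolist(),"width",((w[0]-w[1])@n).round(4),"mid",m.round(4),"mid x at y=.35",(m[0]+np.tan(t)*(.35-m[1])).round(4))
c=cams.camera("top")
f=lambda p,z:ray(c,np.array(p)/2.55+[115,170],z)[:,:2]
for a,b,z in[((50,84),(50,237),.08),((240,84),(240,240),.08)]:
    w=f([a,b],z);m=w.mean(0);print("top",w.round(3).tolist(),m,(m[0]+np.tan(t)*(.35-m[1])).round(4))
```

```text
t 10.85 pos [0.5002 0.2447 0.2506] yaw -72.79 z [ 0.047 -0.025 -0.999] F [ 0.4 -0.4 -0.1] w 0.0563 q [ 0.27  0.42  1.62 -0.04  1.07  1.56]
runner start [[0.6392, 0.227], [0.4662, 0.2358]] width 0.1732 mid [0.5527 0.2314] mid x at y=.35 0.5567
lead tip [[0.6393, 0.2016], [0.4655, 0.208]] width 0.174 mid [0.5524 0.2048] mid x at y=.35 0.5572
keeper start in [[0.6397, 0.2616], [0.469, 0.2664]] width 0.1708 mid [0.5543 0.264 ] mid x at y=.35 0.5572
keeper outer [[0.6512, 0.2606], [0.458, 0.267]] width 0.1933 mid [0.5546 0.2638] mid x at y=.35 0.5575
top [[0.637, 0.444], [0.471, 0.442]] [0.5536073  0.44308885] 0.5505
top [[0.633, 0.238], [0.464, 0.238]] [0.54837522 0.23789938] 0.5521
```

Emit:
carry_out([
  [[0,0,2],0,0.35],
  [[0,0,0],0,0.35],
  [[0,0,2],0,0.35],
  [[0,0,0],0,0.35],
  [[0,0,2],0,0.35],
  [[0,0,0],0,0.35],
  [[0,-0.5,2],0,0.35],
  [[0,-2,0],0,0.35],
  [[0,-4.5,0],0,0.35],
  [[0,-4.5,0],0,0.35],
])

```text
time: 11.9
position: [0.4966, 0.117, 0.3209]
tool_rot: [0.802, -0.597, 0.021, 0.003]
ft_force: [0.1, -0.6, 0.4]
grip_width: 0.0565
```

Run:
```python
from st import *
st()
```

```text
t 11.9 pos [0.4966 0.117  0.3209] yaw -73.39 z [ 0.03  -0.03  -0.999] F [ 0.1 -0.6  0.4] w 0.0565 q [ 0.03  0.27  1.63 -0.03  1.21  1.32]
```

Emit:
carry_out([
  [[0.2,-4.5,2],0.2,0.35],
  [[0.2,-4.5,0],0.2,0.35],
  [[0.2,-4.5,2],0.2,0.35],
  [[0.1,-4.5,0],0.2,0.35],
  [[0.1,-4.5,2],0.2,0.35],
  [[0.1,-4.5,0],0.2,0.35],
  [[0.1,-4.5,2],0,0.35],
  [[0,-1,0],0,0.35],
  [[0,0,0],0,0.35],
])

```text
time: 12.8
position: [0.495, -0.2247, 0.3836]
tool_rot: [0.803, -0.596, 0.009, 0.008]
ft_force: [-1.0, -0.2, -0.7]
grip_width: 0.0565
```

Run:
```python
from st import *
st()
```

```text
t 12.8 pos [ 0.495  -0.2247  0.3836] yaw -73.11 z [ 0.006 -0.023 -1.   ] F [-1.  -0.2 -0.7] w 0.0565 q [-0.62  0.27  1.45 -0.02  1.4   0.65]
```

Emit:
carry_out([
  [[0.3,0.2,-4.5],0.2,0.35],
  [[0.3,0.2,-4.8],0.2,0.35],
  [[0.3,0.2,-4.8],0.2,0.35],
  [[0.3,0.1,-4.8],0.2,0.35],
  [[0.2,0.1,-3],0,0.35],
])

```text
time: 13.3
position: [0.5076, -0.2111, 0.159]
tool_rot: [0.807, -0.59, 0.013, 0.006]
ft_force: [-0.1, -0.0, -1.2]
grip_width: 0.0564
```

Run:
```python
from st import *
st()
```

```text
t 13.3 pos [ 0.5076 -0.2111  0.159 ] yaw -72.29 z [ 0.013 -0.025 -1.   ] F [-0.1 -0.  -1.2] w 0.0564 q [-0.59  0.54  1.72 -0.02  0.86  0.68]
```

Emit:
carry_out([
  [[0.1,-0.4,-2],0,0.35],
  [[0,-0.2,-3],0,0.35],
  [[0,0,-1.5],0,0.35],
  [[0,0,-0.3],0,0.35],
])

```text
time: 13.7
position: [0.5011, -0.2055, 0.0799]
tool_rot: [0.809, -0.588, 0.002, 0.006]
ft_force: [-0.7, 0.4, 0.6]
grip_width: 0.0565
```

Run:
```python
from st import *
st()
```

```text
t 13.7 pos [ 0.5011 -0.2055  0.0799] yaw -71.99 z [-0.004 -0.011 -1.   ] F [-0.7  0.4  0.6] w 0.0565 q [-0.59  0.67  1.77 -0.02  0.7   0.68]
```

Emit:
carry_out([
  [[0.3,-0.5,0.3],0,0.35],
  [[0.3,-0.5,0.2],0,0.35],
  [[0.2,-0.3,0],0,0.35],
  [[0,0,0],0,0.35],
])

```text
time: 14.1
position: [0.5099, -0.2174, 0.0867]
tool_rot: [0.81, -0.587, 0.002, 0.005]
ft_force: [0.6, -0.4, -0.2]
grip_width: 0.0564
```

Run:
```python
from st import *
st()
```

```text
t 14.1 pos [ 0.5099 -0.2174  0.0867] yaw -71.86 z [-0.003 -0.011 -1.   ] F [ 0.6 -0.4 -0.2] w 0.0564 q [-0.6   0.67  1.74 -0.02  0.74  0.67]
```

Excellent alignment. Close on the bar.

Emit:
carry_out([
  [[0,0,-0.1],0,0.6],
  [[0,0,0],0,0.8],
  [[0,0,0],0,1],
  [[0,0,0],0,1],
  [[0,0,0],0,1],
  [[0,0,0],0,1],
  [[0,0,0],0,1],
  [[0,0,0],0,1],
  [[0,0,0],0,1],
], squeeze=45)

```text
time: 15.0
position: [0.5105, -0.218, 0.0875]
tool_rot: [0.809, -0.587, 0.004, 0.005]
ft_force: [0.1, -0.4, 0.3]
grip_width: 0.0113
```

Run:
```python
from st import *
st()
```

```text
t 15.0 pos [ 0.5105 -0.218   0.0875] yaw -71.93 z [-0.    -0.013 -1.   ] F [ 0.1 -0.4  0.3] w 0.0113 q [-0.6   0.66  1.74 -0.02  0.73  0.67]
```

Emit:
carry_out([
  [[0,0,0.5],0,1],
  [[0,0,1],0,1],
  [[0,0,1.3],0,1],
  [[0,0,1.3],0,1],
  [[0,0,1.3],0,1],
  [[0,0,1],0,1],
  [[0,0,0.5],0,1],
])

```text
time: 15.7
position: [0.5062, -0.2151, 0.1582]
tool_rot: [0.81, -0.587, -0.002, 0.005]
ft_force: [0.5, 0.8, -5.9]
grip_width: 0.0115
```

Run:
```python
from st import *
st()
```

```text
t 15.7 pos [ 0.5062 -0.2151  0.1582] yaw -71.89 z [-0.01  -0.006 -1.   ] F [ 0.5  0.8 -5.9] w 0.0115 q [-0.6   0.55  1.7  -0.01  0.9   0.66]
```

Emit:
carry_out([
  [[0.1,0.7,0],-0.5,1],
  [[0.2,1.2,0],-1,1],
  [[0.3,1.7,0],-1.3,1],
  [[0.3,1.8,0],-1.4,1],
  [[0.3,1.8,0],-1.4,1],
  [[0.3,1.8,0],-1.4,1],
  [[0.3,1.8,0],-1.4,1],
  [[0.3,1.8,0],-1.4,1],
  [[0.3,1.8,0],-1.4,1],
  [[0.3,1.8,0],-1.4,1],
])

```text
time: 16.7
position: [0.5301, -0.0439, 0.1556]
tool_rot: [0.734, -0.679, -0.007, 0.006]
ft_force: [0.2, -0.1, -5.8]
grip_width: 0.0117
```

Run:
```python
from st import *
st()
```

```text
t 16.7 pos [ 0.5301 -0.0439  0.1556] yaw -85.5 z [-0.018  0.    -1.   ] F [ 0.2 -0.1 -5.8] w 0.0117 q [-0.29  0.54  1.74 -0.01  0.88  1.21]
```

Emit:
carry_out([
  [[0.3,1.6,0],-1.2,1],
  [[0.3,1.6,0],-1.2,1],
  [[0.3,1.5,0],-1.2,1],
  [[0.3,1.3,0],-1,1],
  [[0.3,1,0],-0.7,1],
  [[0.3,0.7,0],-0.5,1],
  [[0.2,0.4,0],-0.3,1],
  [[0,0.1,0],0,1],
])

```text
time: 17.5
position: [0.5457, 0.0486, 0.1515]
tool_rot: [-0.696, 0.718, 0.013, -0.008]
ft_force: [0.3, -0.6, -7.1]
grip_width: 0.0118
```

Run:
```python
from st import *
st()
c=cams.camera("wrist");cv2.imwrite("pics/w5.png",c["pixels"][...,::-1])
```

```text
t 17.5 pos [0.5457 0.0486 0.1515] yaw -91.75 z [-0.029  0.007 -1.   ] F [ 0.3 -0.6 -7.1] w 0.0118 q [-0.12  0.56  1.69  0.    0.91  1.48]
```

View pics/w5.png

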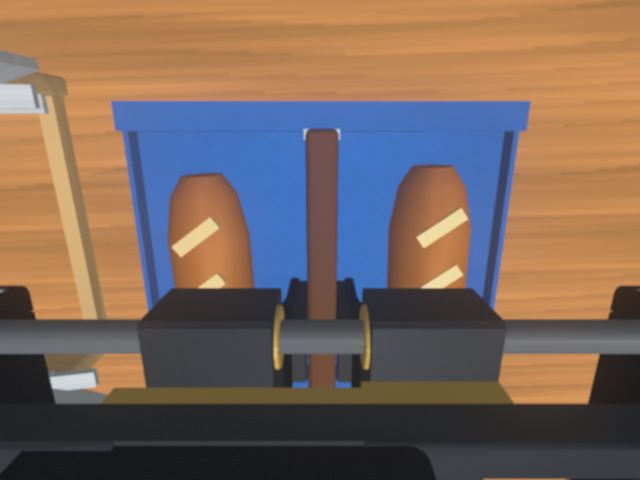

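Emit:
carry_out([
  [[0.1,0,1.5],0,1],
  [[0.1,0,2],0,1],
  [[0,0,2],0,1],
  [[0,0,1],0,1],
  [[0,0,-1],0,1],
  [[0,0,0],0,1],
  [[0,0,-1],0,1],
  [[0,0,0],0,1],
  [[0,0,-1],0,1],
  [[0,0,0],0,1],
])

```text
time: 18.55
position: [0.5421, 0.046, 0.1803]
tool_rot: [-0.695, 0.719, 0.018, -0.013]
ft_force: [-0.8, 0.3, -7.0]
grip_width: 0.0115
```

Run:
```python
from st import *
st()
```

```text
t 18.55 pos [0.5421 0.046  0.1803] yaw -91.96 z [-0.044  0.007 -0.999] F [-0.8  0.3 -7. ] w 0.0115 q [-0.12  0.52  1.67  0.    0.99  1.48]
```

Emit:
carry_out([
  [[0,0,-0.8],0,1],
  [[0,0,0],0,1],
  [[0,0,-0.8],0,1],
  [[0,0,0],0,1],
])

```text
time: 18.95
position: [0.5422, 0.0461, 0.1621]
tool_rot: [-0.695, 0.719, 0.018, -0.014]
ft_force: [-1.1, 0.1, -7.2]
grip_width: 0.0116
```

Run:
```python
from st import *
st()
```

```text
t 18.95 pos [0.5422 0.0461 0.1621] yaw -91.95 z [-0.045  0.007 -0.999] F [-1.1  0.1 -7.2] w 0.0116 q [-0.12  0.55  1.68  0.    0.95  1.48]
```

Emit:
carry_out([
  [[0,0,0.8],0,1],
  [[0,0,0.8],0,1],
  [[0,0,0.8],0,1],
  [[0,0,0.8],0,1],
  [[0,0,0.8],0,1],
  [[0,0,0.8],0,1],
  [[0,0,0.8],0,1],
  [[0,0,0],0,1],
])

```text
time: 19.75
position: [0.5433, 0.0461, 0.2256]
tool_rot: [-0.695, 0.719, 0.016, -0.012]
ft_force: [0.9, -0.6, -5.2]
grip_width: 0.0117
```

Run:
```python
from st import *
st()
```

```text
t 19.75 pos [0.5433 0.0461 0.2256] yaw -91.94 z [-0.039  0.006 -0.999] F [ 0.9 -0.6 -5.2] w 0.0117 q [-0.12  0.46  1.63  0.    1.09  1.48]
```

Emit:
carry_out([
  [[0,0,-2],0,1],
  [[0,0,0],0,1],
  [[0,0,-2],0,1],
  [[0,0,0],0,1],
])

```text
time: 20.15
position: [0.5434, 0.0461, 0.1864]
tool_rot: [-0.695, 0.719, 0.015, -0.012]
ft_force: [-1.5, 1.0, -7.0]
grip_width: 0.0113
```

Run:
```python
from st import *
st()
```

```text
t 20.15 pos [0.5434 0.0461 0.1864] yaw -91.93 z [-0.038  0.006 -0.999] F [-1.5  1.  -7. ] w 0.0113 q [-0.12  0.51  1.67  0.    1.    1.48]
```

Emit:
carry_out([
  [[0,0,1.5],0,1],
  [[0,0,1.5],0,1],
  [[0,0,1.5],0,1],
  [[0,0,1.5],0,1],
  [[0,0,1.5],0,1],
  [[0,0,1.5],0,1],
  [[0,0,0],0,1],
])

```text
time: 20.85
position: [0.5433, 0.0463, 0.2851]
tool_rot: [-0.695, 0.719, 0.015, -0.011]
ft_force: [0.8, -0.8, -6.0]
grip_width: 0.0116
```

Run:
```python
from st import *
st()
```

```text
t 20.85 pos [0.5433 0.0463 0.2851] yaw -91.93 z [-0.038  0.006 -0.999] F [ 0.8 -0.8 -6. ] w 0.0116 q [-0.12  0.39  1.56  0.    1.23  1.48]
```

Emit:
carry_out([
  [[0,0,-1.5],0,1],
  [[0,0,-1.5],0,1],
  [[0,0,-1.5],0,1],
  [[0,0,-1.5],0,1],
  [[0,0,-1.5],0,1],
  [[0,0,0],0,1],
])

```text
time: 21.45
position: [0.5423, 0.0465, 0.2094]
tool_rot: [-0.695, 0.719, 0.015, -0.011]
ft_force: [-1.2, -0.5, -6.7]
grip_width: 0.0118
```

Run:
```python
from st import *
st()
```

```text
t 21.45 pos [0.5423 0.0465 0.2094] yaw -91.92 z [-0.036  0.006 -0.999] F [-1.2 -0.5 -6.7] w 0.0118 q [-0.12  0.48  1.65  0.    1.05  1.48]
```

Emit:
carry_out([
  [[-1,0,0],0,1],
  [[-1,0,0],0,1],
  [[-1,0,0],0,1],
  [[0,0,0],0,1],
])

```text
time: 21.85
position: [0.5093, 0.0466, 0.211]
tool_rot: [-0.695, 0.719, 0.015, -0.011]
ft_force: [-0.8, 0.3, -6.8]
grip_width: 0.0117
```

Run:
```python
from st import *
st()
```

```text
t 21.85 pos [0.5093 0.0466 0.211 ] yaw -91.9 z [-0.037  0.006 -0.999] F [-0.8  0.3 -6.8] w 0.0117 q [-0.13  0.44  1.73  0.    1.02  1.47]
```

Emit:
carry_out([
  [[1,0,0],0,1],
  [[0,0,0],0,1],
  [[1,0,0],0,1],
  [[0,0,0],0,1],
  [[1,0,0],0,1],
  [[0,0,0],0,1],
])

```text
time: 22.45
position: [0.5455, 0.0462, 0.2131]
tool_rot: [-0.695, 0.719, 0.011, -0.008]
ft_force: [0.0, -0.1, -6.7]
grip_width: 0.0115
```

Run:
```python
from st import *
st()
```

```text
t 22.45 pos [0.5455 0.0462 0.2131] yaw -91.92 z [-0.027  0.005 -1.   ] F [ 0.  -0.1 -6.7] w 0.0115 q [-0.12  0.47  1.64  0.    1.05  1.48]
```

Emit:
carry_out([
  [[-1,0,0],0,1],
  [[-1,0,0],0,1],
  [[-1,0,0],0,1],
  [[0,0,0],0,1],
  [[1,0,0],0,1],
  [[0,0,0],0,1],
  [[1,0,0],0,1],
  [[0,0,0],0,1],
  [[1,0,0],0,1],
  [[0,0,0],0,1],
])

```text
time: 23.45
position: [0.5453, 0.0462, 0.2129]
tool_rot: [-0.695, 0.719, 0.012, -0.008]
ft_force: [0.2, 0.2, -6.8]
grip_width: 0.0114
```

Run:
```python
from st import *
st()
```

```text
t 23.45 pos [0.5453 0.0462 0.2129] yaw -91.92 z [-0.028  0.005 -1.   ] F [ 0.2  0.2 -6.8] w 0.0114 q [-0.12  0.47  1.64  0.    1.05  1.48]
```

Emit:
carry_out([
  [[-1,0,0],0,1],
  [[-1,0,0],0,1],
  [[-1,0,0],0,1],
  [[0,0,0],0,1],
  [[1,0,0],0,1],
  [[0,0,0],0,1],
  [[1,0,0],0,1],
  [[0,0,0],0,1],
  [[1,0,0],0,1],
  [[0,0,0],0,1],
])

```text
time: 24.45
position: [0.5452, 0.0462, 0.2129]
tool_rot: [-0.695, 0.719, 0.012, -0.008]
ft_force: [-0.9, -0.4, -6.0]
grip_width: 0.0115
```

Run:
```python
from st import *
st()
```

```text
t 24.45 pos [0.5452 0.0462 0.2129] yaw -91.92 z [-0.028  0.005 -1.   ] F [-0.9 -0.4 -6. ] w 0.0115 q [-0.12  0.47  1.64  0.    1.05  1.48]
```

Run:
```python
from st import *
c=cams.camera("wrist");st();im=c["pixels"];hsv=cv2.cvtColor(im,cv2.COLOR_RGB2HSV)
b=cv2.inRange(hsv,(100,120,40),(125,255,255))
v=np.where(b.sum(1)>255*150)[0].min();u=np.where(b[v+12])[0];print(v,u.min(),u.max())
p=[]
for x in range(u.min()+10,u.max()-10,5):p.append((x,np.where(b[:,x])[0].min()-.5))
z=.2129-.0875+.022-.0022
w=ray(c,p,z)[:,:2];vx,vy,x0,y0=cv2.fitLine(w.astype(np.float32),cv2.DIST_HUBER,0,.01,.01).ravel()
e=ray(c,[(u.min()-.5,v+12),(u.max()+.5,v+12)],z)[:,:2];d=np.array([vx,vy])*np.sign(vy);n=np.array([-d[1],d[0]])
ym=e[:,1].mean();xm=x0+vx/vy*(ym-y0);print("yaw",np.degrees(np.arctan2(d[1],d[0])),"len",np.hypot(*(e[0]-e[1])),"centre",np.array([xm,ym])+.093*n)
```

```text
t 24.5 pos [0.5433 0.0465 0.2125] yaw -91.91 z [-0.032  0.006 -0.999] F [-0.7 -0.2 -6.1] w 0.0117 q [-0.12  0.47  1.65  0.    1.05  1.48]
102 114 526
yaw 88.05346 len 0.2181023138437385 centre [0.54360904 0.04800139]
```

Emit:
carry_out([
  [[0.1,0,-1],0,1],
  [[0.1,0,-1.2],0,1],
  [[0.1,0,-1.2],0,1],
  [[0.1,0,-1.2],0,1],
  [[0,0,-0.8],0,1],
  [[0,0,0],0,1],
])

```text
time: 25.1
position: [0.5452, 0.0468, 0.1519]
tool_rot: [-0.695, 0.719, 0.016, -0.011]
ft_force: [-0.7, -0.4, -7.3]
grip_width: 0.0116
```

Run:
```python
from st import *
st()
```

```text
t 25.1 pos [0.5452 0.0468 0.1519] yaw -91.91 z [-0.038  0.007 -0.999] F [-0.7 -0.4 -7.3] w 0.0116 q [-0.12  0.56  1.69  0.    0.93  1.48]
```

Emit:
carry_out([
  [[0.2,0.6,0.2],-0.1,1],
  [[0,0,0],0,1],
  [[0.2,0.8,0.1],0,1],
  [[0,0,0],0,1],
  [[0.1,0.8,0],0,1],
  [[0,0,0],0,1],
])

```text
time: 25.7
position: [0.552, 0.0711, 0.1566]
tool_rot: [-0.694, 0.719, 0.014, -0.01]
ft_force: [0.5, -1.7, -7.4]
grip_width: 0.0115
```

Run:
```python
from st import *
st()
```

```text
t 25.7 pos [0.552  0.0711 0.1566] yaw -92.02 z [-0.034  0.007 -0.999] F [ 0.5 -1.7 -7.4] w 0.0115 q [-0.07  0.57  1.66  0.01  0.94  1.53]
```

Emit:
carry_out([
  [[-0.2,0.5,-0.1],0.1,1],
  [[-0.2,1,-0.1],0,1],
  [[0,1,0],0,1],
  [[0,0.5,0],0,1],
])

```text
time: 26.1
position: [0.5473, 0.1033, 0.1546]
tool_rot: [-0.695, 0.719, 0.014, -0.01]
ft_force: [0.1, -0.8, -7.3]
grip_width: 0.0117
```

Run:
```python
from st import *
st()
```

```text
t 26.1 pos [0.5473 0.1033 0.1546] yaw -91.95 z [-0.034  0.007 -0.999] F [ 0.1 -0.8 -7.3] w 0.0117 q [-0.02  0.57  1.67  0.01  0.94  1.58]
```

Emit:
carry_out([
  [[0.1,0.7,0],0,1],
  [[0.1,0.8,0],0,1],
  [[0.05,0.8,0],0,1],
  [[0.03,0.8,0],0,1],
])

```text
time: 26.5
position: [0.5502, 0.1372, 0.1544]
tool_rot: [-0.695, 0.719, 0.014, -0.01]
ft_force: [-0.8, -1.2, -7.4]
grip_width: 0.0114
```

Run:
```python
from st import *
st()
c=cams.camera("wrist");cv2.imwrite("pics/w6.png",c["pixels"][...,::-1])
```

```text
t 26.5 pos [0.5502 0.1372 0.1544] yaw -91.92 z [-0.034  0.007 -0.999] F [-0.8 -1.2 -7.4] w 0.0114 q [0.04 0.58 1.64 0.01 0.95 1.64]
```

View pics/w6.png

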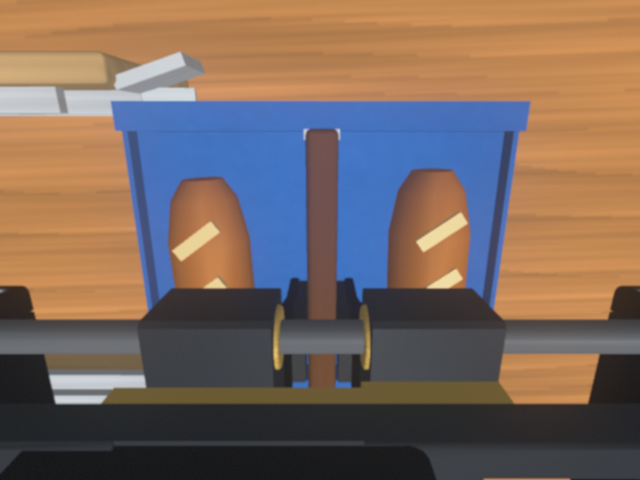

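Run:
```python
from st import *
c=cams.camera("wrist");st()
t=np.radians(1.9)
for nm,uv,z in[("keeper in",(30,114),.094),("keeper in top",(30,114),.098),("keeper out",(30,87),.098),("flange",(115,102),.0865),("flange",(525,102),.0865),("near keeper in",(100,374),.098)]:
    w=ray(c,uv,z)[0];print(nm,w.round(4),"offset from midline",((w[0]-.5572-(w[1]-.35)*np.tan(t))*np.cos(t)).round(4))
```

```text
t 26.6 pos [0.5501 0.1378 0.1545] yaw -91.84 z [-0.034  0.007 -0.999] F [ 0.3 -0.5 -6.3] w 0.0116 q [0.04 0.58 1.64 0.01 0.95 1.64]
keeper in [0.6397 0.2852 0.094 ] offset from midline 0.0846
keeper in top [0.6395 0.2822 0.098 ] offset from midline 0.0845
keeper out [0.6519 0.2787 0.098 ] offset from midline 0.097
flange [0.6445 0.2445 0.0865] offset from midline 0.0907
flange [0.6372 0.0304 0.0865] offset from midline 0.0906
near keeper in [0.4847 0.2809 0.098 ] offset from midline -0.0701
```

Emit:
carry_out([
  [[0.15,0.2,-0.1],0,1],
  [[0.12,0.4,0],0,1],
  [[0.05,0.6,0],0,1],
  [[0.02,0.6,0],0,1],
])

```text
time: 27.0
position: [0.5539, 0.1558, 0.1532]
tool_rot: [-0.695, 0.719, 0.014, -0.01]
ft_force: [0.6, 0.0, -6.3]
grip_width: 0.0117
```

Run:
```python
from st import *
st()
```

```text
t 27.0 pos [0.5539 0.1558 0.1532] yaw -91.92 z [-0.035  0.006 -0.999] F [ 0.6  0.  -6.3] w 0.0117 q [0.08 0.59 1.62 0.01 0.96 1.67]
```

Emit:
carry_out([
  [[0,0.7,0],0,1],
  [[0,0.8,0],0,1],
  [[0.02,0.8,0],0,1],
  [[0.02,0.8,0],0,1],
])

```text
time: 27.4
position: [0.5542, 0.1894, 0.1532]
tool_rot: [-0.695, 0.719, 0.014, -0.01]
ft_force: [1.0, 1.0, -6.7]
grip_width: 0.0115
```

Run:
```python
from st import *
st()
```

```text
t 27.4 pos [0.5542 0.1894 0.1532] yaw -91.95 z [-0.035  0.007 -0.999] F [ 1.   1.  -6.7] w 0.0115 q [0.13 0.6  1.59 0.01 0.98 1.73]
```

Emit:
carry_out([
  [[0.02,0.8,0],0,1],
  [[0.03,1,0],0,1],
  [[0.03,1,0],0,1],
  [[0.03,1,0],0,1],
  [[0.03,1,0],0,1],
  [[0.03,0.8,0],0,1],
])

```text
time: 28.0
position: [0.5555, 0.2512, 0.1529]
tool_rot: [-0.695, 0.719, 0.015, -0.01]
ft_force: [0.7, 0.1, -6.7]
grip_width: 0.0116
```

Run:
```python
from st import *
st()
```

```text
t 28.0 pos [0.5555 0.2512 0.1529] yaw -91.9 z [-0.035  0.007 -0.999] F [ 0.7  0.1 -6.7] w 0.0116 q [0.23 0.63 1.53 0.02 1.01 1.83]
```

Ideal x here is 0.5563, so it is 0.8 mm low, with no contact force. Continuing.

Emit:
carry_out([
  [[0.05,0.8,0],0,1],
  [[0.05,0.9,0],0,1],
  [[0.04,0.9,0],0,1],
  [[0.04,0.9,0],0,1],
  [[0.03,0.8,0],0,1],
  [[0.03,0.6,0],0,1],
])

```text
time: 28.6
position: [0.5581, 0.3047, 0.1528]
tool_rot: [-0.695, 0.718, 0.015, -0.011]
ft_force: [0.4, -0.0, -5.1]
grip_width: 0.0113
```

Run:
```python
from st import *
st()
```

```text
t 28.6 pos [0.5581 0.3047 0.1528] yaw -91.87 z [-0.035  0.006 -0.999] F [ 0.4 -0.  -5.1] w 0.0113 q [0.32 0.66 1.46 0.02 1.05 1.91]
```

Emit:
carry_out([
  [[0.02,0.6,0],0,1],
  [[0.02,0.6,0],0,1],
  [[0.02,0.5,0],0,1],
  [[0.02,0.4,0],0,1],
  [[0.02,0.3,0],0,1],
  [[0.01,0.3,0],0,1],
  [[0.01,0.2,0],0,1],
])

```text
time: 29.3
position: [0.5594, 0.336, 0.1527]
tool_rot: [-0.695, 0.718, 0.014, -0.011]
ft_force: [-0.0, -0.4, -6.6]
grip_width: 0.0117
```

Run:
```python
from st import *
st()
```

```text
t 29.3 pos [0.5594 0.336  0.1527] yaw -91.86 z [-0.036  0.005 -0.999] F [-0.  -0.4 -6.6] w 0.0117 q [0.36 0.68 1.42 0.02 1.08 1.96]
```

Lower a little onto the runners first, while still short of the stop.

Emit:
carry_out([
  [[0,0.2,-0.1],0,1],
  [[0,0.2,-0.1],0,1],
  [[0,0.2,-0.1],0,1],
  [[0,0.2,-0.1],0,1],
])

```text
time: 29.7
position: [0.5604, 0.343, 0.1503]
tool_rot: [-0.695, 0.719, 0.012, -0.011]
ft_force: [-0.7, -2.3, -1.9]
grip_width: 0.0114
```

Run:
```python
from st import *
st()
```

```text
t 29.7 pos [0.5604 0.343  0.1503] yaw -91.91 z [-0.033  0.002 -0.999] F [-0.7 -2.3 -1.9] w 0.0114 q [0.37 0.69 1.41 0.02 1.08 1.97]
```

Emit:
carry_out([
  [[0,0.2,0],0,1],
  [[0,0.2,0],0,1],
  [[0,0.2,0],0,1],
])

```text
time: 30.0
position: [0.5609, 0.3445, 0.1505]
tool_rot: [-0.696, 0.718, 0.009, -0.015]
ft_force: [0.0, -7.6, -0.5]
grip_width: 0.0115
```

Run:
```python
from st import *
st()
```

```text
t 30.0 pos [0.5609 0.3445 0.1505] yaw -91.79 z [-0.033 -0.007 -0.999] F [ 0.  -7.6 -0.5] w 0.0115 q [0.38 0.69 1.4  0.01 1.09 1.98]
```

Emit:
carry_out([
  [[0,0.2,0],0,1],
  [[0,0.2,0],0,1],
  [[0,0.1,-0.05],0,1],
])

```text
time: 30.3
position: [0.5609, 0.3446, 0.1505]
tool_rot: [-0.696, 0.718, 0.006, -0.019]
ft_force: [-2.3, -4.4, 1.3]
grip_width: 0.0113
```

Run:
```python
from st import *
st()
```

```text
t 30.3 pos [0.5609 0.3446 0.1505] yaw -91.79 z [-0.036 -0.016 -0.999] F [-2.3 -4.4  1.3] w 0.0113 q [ 0.38  0.69  1.39 -0.    1.09  1.99]
```

Emit:
carry_out([
  [[0,0,0],0,0.7],
  [[0,0,0],0,0.5],
  [[0,0,0],0,0.5],
  [[0,0,0],0,0.5],
  [[0,0,0],0,0.5],
  [[0,0,1],0,0.5],
  [[0,0,2],0,0.5],
  [[0,0,3],0,0.5],
  [[0,0,3],0,0.5],
  [[0,0,2],0,0.5],
])

```text
time: 31.3
position: [0.5606, 0.348, 0.2657]
tool_rot: [-0.696, 0.718, 0.009, -0.017]
ft_force: [0.5, -0.1, 0.1]
grip_width: 0.0434
```

Run:
```python
from st import *
st()
c=cams.camera("wrist");cv2.imwrite("pics/w7.png",c["pixels"][...,::-1])
```

```text
t 31.3 pos [0.5606 0.348  0.2657] yaw -91.75 z [-0.036 -0.01  -0.999] F [ 0.5 -0.1  0.1] w 0.0434 q [0.38 0.57 1.29 0.   1.32 1.99]
```

View pics/w7.png

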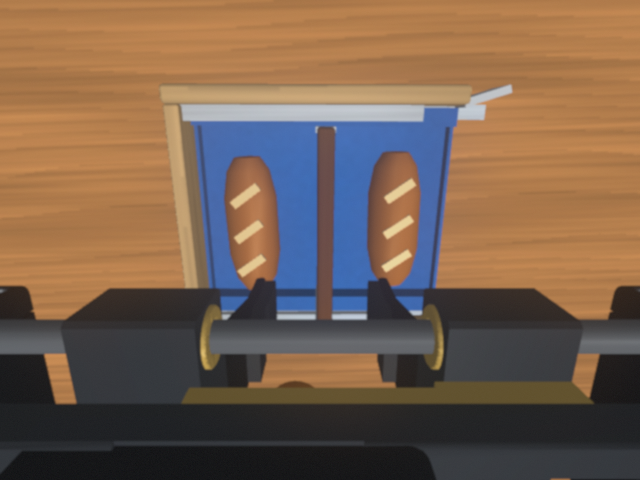

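Run:
```python
from st import *
c=cams.camera("wrist");st()
a=ray(c,(425,113),.098)[0];b=ray(c,(457.5,116),.084)[0];k=ray(c,(470.5,88),.112)[0];bk=ray(c,(162,88),.112)[0]
print("keeper start",a,"tray rear",b,"gap along rack (32 at home)",a[1]-b[1],"cheek",k,bk,"rear from cheek front (6 at home)",b[1]-k[1])
for nm,uv in[("roll",(394,219)),("set",(251,222)),("bar far",(326,130))]:print(nm,ray(c,uv,.153 if nm[0]=="b" else .09)[0])
```

```text
t 31.4 pos [0.5621 0.3487 0.2674] yaw -91.75 z [-0.031 -0.008 -0.999] F [ 0.2 -0.1  0.3] w 0.0435 q [0.38 0.57 1.29 0.   1.32 1.99]
keeper start [0.64818061 0.26234169 0.098     ] tray rear [0.64527564 0.23116956 0.084     ] gap along rack (32 at home) 0.031172123144858843 cheek [0.66450262 0.23317281 0.112     ] [0.67136176 0.46238407 0.112     ] rear from cheek front (6 at home) -0.002003241879343365
roll [0.55998968 0.28287524 0.09      ]
set [0.5614309  0.40998006 0.09      ]
bar far [0.63839353 0.34256875 0.153     ]
```

Run:
```python
from st import *
c=cams.camera("wrist");st();im=c["pixels"][...,::-1]
print(ray(c,[(165,150),(182,150),(190,150)],.112)[:,1], "tray front wall outer/inner", ray(c,[(195,150),(203,150)],.077)[:,1])
a=im[75:320,150:270];b=im[75:320,400:520]
cv2.imwrite("pics/w7c.png",cv2.resize(np.hstack([a,b]),None,fx=2.4,fy=2.4,interpolation=cv2.INTER_CUBIC))
```

```text
t 31.45 pos [0.5609 0.3481 0.2648] yaw -91.75 z [-0.035 -0.01  -0.999] F [-0.   0.7 -0.9] w 0.0436 q [0.38 0.57 1.29 0.   1.32 1.99]
[0.46620979 0.45313779 0.44698254] tray front wall outer/inner [0.45454997 0.44765439]
```

View pics/w7c.png

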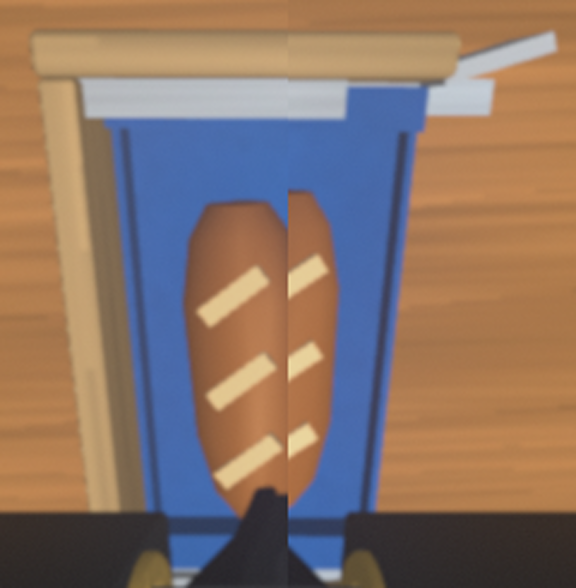

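```bash
python3 -c "
from rig import robot
print(robot.hand_in())"
```

```text
the job is handed in; nothing more can be done
None
```

The loose roll is in the tray's empty half, and the loaded tray is in the stand's upper slot, pushed up against the back stop. I let go, raised the gripper clear and handed the job in at about 31.5 s of the 58 s. No verdict came back.

**Checks that agreed**
- **Rolls:** the last wrist picture shows both lying flat in their own halves, about 60 to 70 mm from the bar.
- **Tray position:** its rear edge is 31 mm in front of the keeper starts (32 mm expected when home). Its front edge touches the back wall with no visible gap. The middle line matched the keepers to about 0.5 mm before entry.
- **Contact with the stop:** the last push stalled, with no more than about 8 N on the wrist.

**Checks that disagreed**
- **Depth:** measured from the cheek ends, assuming they are centred on the stand's origin, the tray sits about 7 mm short. I trusted the keeper gap, the wall contact and the stall instead.
- **Middle line:** the overhead camera put it 3 to 6 mm away from the wrist camera's value. I used the wrist camera.
- **Tool tilt:** the tool drifted to about 2° of tilt while carrying the tray. I could only partly correct it, but it didn't hinder the insertion.

The arm never went near the bowl, mug or jar. I didn't take a final picture of them.

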